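# Line up the sockets on the rail by size

## Task

Put the four loose tool sockets away on the socket rail in order of size: stand one upright on the middle of each round rubber pad, the smallest on the pad next to the rail's black knob and each next pad a size larger, so that the largest stands farthest from the knob. Leave the padlock, the tape roll and the key fob where they are.

Things in the scene. Friction and masses are not known exactly. Their poses are not given: they have to be found in the camera images.
- socket_smallest: loose round steel tool socket standing upright on the bench, hollow hexagon mouth up, outside near enough a plain cylinder; the smallest of the four: diameter 18 mm, height 40 mm. Origin at the centre of its underside, z up along its axis; its yaw means nothing.
- socket_second: loose round steel tool socket standing upright on the bench, hollow hexagon mouth up, outside near enough a plain cylinder; the second smallest of the four: diameter 26 mm, height 50 mm. Origin at the centre of its underside, z up along its axis; its yaw means nothing.
- socket_third: loose round steel tool socket standing upright on the bench, hollow hexagon mouth up, outside near enough a plain cylinder; the second largest of the four: diameter 34 mm, height 60 mm. Origin at the centre of its underside, z up along its axis; its yaw means nothing.
- socket_largest: loose round steel tool socket standing upright on the bench, hollow hexagon mouth up, outside near enough a plain cylinder; the largest of the four: diameter 42 mm, height 70 mm. Origin at the centre of its underside, z up along its axis; its yaw means nothing.
- rail: flat aluminium socket rail fixed on the bench, 64 mm wide (its x), 366 mm long (its y), 10 mm thick. Origin at the centre of its underside. Four flush round black rubber pads, 48 mm in diameter, lie along its midline on the flat top (10 mm above the origin), centred at y = -105, -35, +35 and +105 mm in the rail's frame (x = 0).
- end_knob: black round plastic knob, 26 mm in diameter and 30 mm tall, standing on the rail's top near one of its two ends, 163 mm from the middle (at y = +163 or -163 mm in the rail's frame, differs from start to start); the other end has only a flat dark steel plate, 2 mm thick. Fixed. Origin at the centre of its underside.
- padlock: bystander: loose brass padlock standing with its shackle up, 18 x 40 x 72 mm; origin at the centre of its underside
- tape_roll: bystander: loose roll of blue tape lying flat, 64 mm in diameter, 19 mm high; origin at the centre of its underside
- key_fob: bystander: loose black car-key fob lying flat, 31 x 69 x 13 mm; origin at the centre of its underside
There are look-alikes about, which are no part of the job. Leave any brown look-alike of the socket_third alone. Leave any blue look-alike of the socket_largest alone.

How it is judged:
By the outcome, as a careful person would: the job done as asked, in the order asked, and still so for the second after the job is handed in, with the robot touching nothing.
It also fails if it takes over 102 s, if anything falls off the work surface, if the arm or the gripper's body presses on something with over 40 N, if the wrist force passes 120 N, or if a joint passes its speed limit or range.

## Robot

A 6-joint arm with a two-finger parallel gripper is mounted at the origin on a cart in front of the work surface, level with it; the furniture and walls round the work are solid. World frame = base frame: x ahead of the robot, y to its left, z up, the work surface at z = 0. Lengths are in m, angles in rad, forces in N, time in s.
With the tool pointing down it reaches from about 0.3 to 0.875 m from the base axis. Payload 6.4 kg.
Tool frame: the origin (TCP) lies at the very end of the fingers, on their centre line; the grasp point (between the pads) lies ctrl.pinch_z behind it (ctrl.pinch_z is the distance from the TCP to the grasp point, in m); y points along the fingers, z is the direction in which the jaws open and shut, and the axes are right-handed (so a half turn about y gives the same grasp; the last joint's range is limited). The gripper opens to 85 mm and grips with 20 to 120 N. Pads are 22 mm wide; open, the fingers measure 114 mm over their backs; the gripper's body (76 mm by 85 mm) begins 54 mm behind the grasp point. The pads swing forward as they close: fully open they stand 13 mm farther back than shut.
Start: joints at [-1.38, 0.181, 1.607, -0, 1.354, -0.206], TCP at [0.222, -0.53, 0.231] pointing down, gripper open.
Joint ranges: [-2.99, 2.99], [-0.89, 2.07], [0.3, 2.58], [-1.14, 4.28], [0, 2.63], [-3.12, 3.12]. Speed limits (rad/s): [2.57, 2.57, 3.01, 3.14, 3.14, 3.14].

## Interface

Orientations are given as a unit quaternion [w, x, y, z].
In Python, from bench import ctrl gives the robot as it stands.
- The arm moves only by the shell command python3 -m pendant 'ROWS'. ROWS is JSON, one flat list of numbers, 7 for each row, row after row: the shift along the world's x, y, z in m, then the turn, a rotation vector about the world's x, y, z in degrees, then the finger opening in m, from 0 to 0.0854. In form: [tx, ty, tz, rx, ry, rz, hand, tx, ty, tz, rx, ry, rz, hand, ...]. A call has 1 to 12 rows; each row shifts and turns the commanded pose from where the row before left it; what a row does not reach is not made up. A row lasts 1/8 s, in which the tool goes at most 62.5 mm and 10.7 degrees, less where a joint would pass 70% of its speed; a pose out of reach is approached as far as the arm can. A call with a gripper value outside its range is refused whole. The fingers move at their own pace and stop on an object; the grip force is fixed at half the most. Time passes only in rows, so rows that do not move let the fingers close. It gives the time, the measured TCP pose, the force and the opening at its end, in the units of the state.
- ctrl.get_obs(): the state, without advancing time (a new reading comes with each control period).
- ctrl.camera(name): name is "side" or "top"; returns the picture (384x512x3 uint8, red, green, blue); there is no depth.
- ctrl.camera_info(name): a dict with "fx", "fy", "cx", "cy" (pixels), "origin" and "rotation" of the camera in the world. Camera axes: x right, y down, z forward; pixel columns grow to the right and rows downward; lengths in m; the calibration is good to about 2 mm. A picture is of the moment at which its call begins. camera_info takes no time and is no camera call.
- ctrl.hand_in(): hands the job in, once; it reports no verdict.
Trained networks look in the newest picture that a camera, given by its name, has taken for a name from the list of things; names that differ only in an ending like _2 or _b are one class to them, and where a whole thing is asked for, a point or a joint stands for the part that bears it (a point fixed in the world has none). Each returns a list of dicts, best first, with "score" (0 to 1); they miss things now and then, are a little off and sometimes report something else, mostly with a low value. They report only what shows in the picture. A call takes as long as a camera call. They do not tell look-alikes from the thing itself.
- ctrl.silhouettes(target, camera): "mask" (384x512 bool, what is visible of it) and "bbox" ([left, top, right, bottom] in pixels, round what is visible of it).
The state is a dict: "time_s": time; "q": joint angles; "dq": joint speeds; "joint_efforts": joint torques, N m; "eef_pos": TCP position; "eef_rot": TCP orientation; "wrist_force": force on the tool from outside, world axes, zero at the start; "torque": the same for the moment, N m; "opening": opening from 0.0 (shut) to 1.0 (fully open).
Only numpy, scipy, OpenCV 4.12 (cv2) and the standard library are available. Lean on these libraries where they do the work, as an engineer would, in place of code of your own. Each camera call takes 0.05 s, during which the arm holds its last target.

## Working session

There is one attempt and no reset: what is moved stays moved. The work goes in short steps, Python scripts to look and compute and a shell command to move; the robot and the scene stay as the last step left them, time stands still between calls to the robot, and variables do not carry over. Pictures are saved under pics/ and viewed, and the job is handed in when it is done.

```bash
mkdir -p pics; ls; python3 - <<'E'
from bench import ctrl
import cv2
for c in("top","side"):
    im=ctrl.camera(c); cv2.imwrite(f"pics/{c}0.png",im[:,:,::-1]); print(c,ctrl.camera_info(c))
print(ctrl.get_obs(),ctrl.pinch_z)
E
```

```text
pics
top {'fx': 485.7780692891915, 'fy': 485.7780692891915, 'cx': 259.8820371627262, 'cy': 197.77553034193585, 'origin': array([0.2586896 , 0.00636066, 1.29287802]), 'rotation': array([ 0.07087575, -0.65658087,  0.74707965, -0.07583002])}
side {'fx': 433.78187759832394, 'fy': 433.78187759832394, 'cx': 255.22495478484754, 'cy': 197.35499124125351, 'origin': array([-0.03496616,  0.83880499,  0.51616309]), 'rotation': array([ 0.15073364, -0.22437039,  0.81414078, -0.51391836])}
{'time_s': 0.1, 'q': array([-1.38030851e+00,  1.81455820e-01,  1.60790662e+00,  1.72177868e-05,
        1.35380406e+00, -2.06327023e-01]), 'dq': array([ 2.05306099e-03, -1.83456429e-03, -2.01037117e-03,  7.21674720e-04,
        8.10212741e-04,  7.30306994e-06]), 'joint_efforts': array([-3.89962206e-04, -4.45881486e+01, -3.52241850e+01, -3.48368103e-04,
        4.10656809e-03, -1.22119138e-05]), 'eef_pos': array([ 0.22213867, -0.5298213 ,  0.23048106]), 'eef_rot': array([ 0.13938559, -0.13936489,  0.69379099, -0.69267824]), 'wrist_force': array([ 0.16865771, -0.25848491, -0.38344154]), 'torque': array([-0.01554261, -0.01728489,  0.0054198 ]), 'opening': 0.9978711155185152} 0.0187
```

View pics/top0.png

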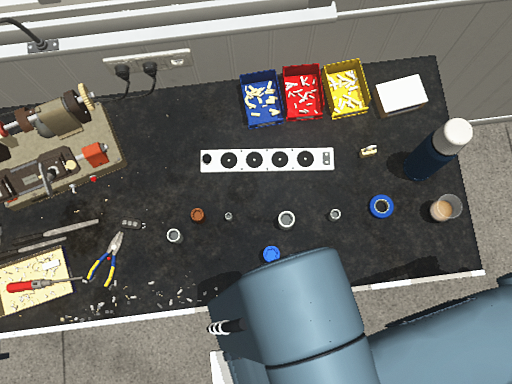

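View pics/side0.png

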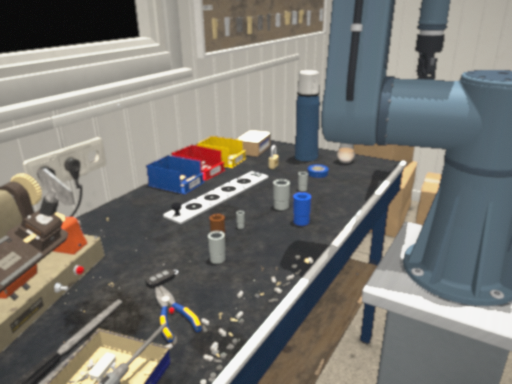

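Top view: grey sockets at (174,236), (228,216), (287,219) and (335,214). The look-alikes are brown at (197,215) and blue at (271,254). The knob is at the rail's left end (207,159).

```bash
cat > h.py <<'E'
import numpy as np, cv2
from bench import ctrl
from scipy.spatial.transform import Rotation as R
from scipy.optimize import minimize
S={'socket_smallest':(.018,.04),'socket_second':(.026,.05),'socket_third':(.034,.06),'socket_largest':(.042,.07)}
def cam(c):
    i=ctrl.camera_info(c); q=i['rotation']; q=np.array(q)
    return i, (R.from_quat([q[1],q[2],q[3],q[0]]).as_matrix() if q.size==4 else q)
def proj(P,c):
    i,M=cam(c); p=(np.atleast_2d(P)-i['origin'])@M
    return np.c_[i['fx']*p[:,0]/p[:,2]+i['cx'], i['fy']*p[:,1]/p[:,2]+i['cy']]
def ray(px,c,z):
    i,M=cam(c); d=M@np.array([(px[0]-i['cx'])/i['fx'],(px[1]-i['cy'])/i['fy'],1]); o=np.array(i['origin'])
    return o+d*(z-o[2])/d[2]
def cylhull(x,y,z,d,h,c):
    t=np.linspace(0,2*np.pi,40)
    P=[[x+d/2*np.cos(a),y+d/2*np.sin(a),zz] for a in t for zz in(z,z+h)]
    return cv2.convexHull(proj(P,c).astype(np.float32))[:,0]
def fit(mask,c,d,h,z=0.):
    # match centroid+bbox of mask (subpixel) with the cylinder's projected hull
    ys,xs=np.nonzero(mask); obs=np.array([xs.mean()*2,ys.mean()*2,xs.min()-.5,xs.max()+.5,ys.min()-.5,ys.max()+.5])
    x0=ray((xs.mean(),ys.mean()),c,z+h/2)[:2]
    def f(p):
        H=cylhull(p[0],p[1],z,d,h,c); m=cv2.moments(H.reshape(-1,1,2))
        a=np.array([2*m['m10']/m['m00'],2*m['m01']/m['m00'],*[H[:,0].min(),H[:,0].max(),H[:,1].min(),H[:,1].max()]])
        return ((a-obs)**2).sum()
    r=minimize(f,x0,method='Nelder-Mead',options=dict(xatol=1e-5,fatol=1e-4,initial_simplex=[x0,x0+[.01,0],x0+[0,.01]]))
    H=cylhull(*r.x,z,d,h,c); A=cv2.contourArea(H)
    return r.x, r.fun, len(xs)/A
E
python3 - <<'E'
from h import *
ims={c:ctrl.camera(c) for c in("top","side")}
for n,(d,h) in S.items():
  for c in ims:
    for s in ctrl.silhouettes(n,c):
      x,f,a=fit(s['mask'],c,d,h); col=ims[c][s['mask']].mean(0).astype(int)
      print(n,c,round(s['score'],2),s['bbox'],col,x.round(4),round(f,1),round(a,2))
for n in("rail","end_knob","padlock","tape_roll","key_fob"):
  for c in ims:
    for s in ctrl.silhouettes(n,c)[:2]: 
      ys,xs=np.nonzero(s['mask']); print(n,c,round(s['score'],2),s['bbox'],ray((xs.mean(),ys.mean()),c,.01).round(3))
E
```

```text
socket_smallest top 0.37 [223.9, 214.1, 233.9, 218.2] [131 135 129] [0.4865 0.0704] 1.1 0.81
socket_smallest top 0.34 [201.4, 146.9, 334.6, 174.1] [186 187 186] [ 0.6298 -0.0501] 8239.1 47.77
socket_smallest side 0.61 [236.0, 209.5, 244.5, 226.3] [135 138 131] [0.4865 0.0662] 0.6 0.84
socket_second top 0.41 [329.0, 212.5, 339.2, 217.3] [128 133 127] [ 0.4543 -0.2072] 7.6 0.7
socket_second side 0.58 [295.1, 169.5, 304.5, 189.8] [132 135 129] [ 0.4525 -0.2116] 2.4 1.09
socket_third top 0.72 [189.6, 210.1, 203.7, 223.0] [137  83  49] [0.4975 0.1489] 5.1 0.76
socket_third top 0.57 [167.7, 229.7, 181.0, 243.5] [144 148 142] [0.4515 0.2154] 0.5 0.93
socket_third side 0.68 [206.6, 232.1, 225.7, 260.7] [143 146 139] [0.4516 0.212 ] 2.2 0.92
socket_third side 0.47 [210.4, 214.6, 226.2, 230.2] [114  77  51] [0.5123 0.1241] 67.6 0.59
socket_largest top 0.7 [262.1, 247.1, 280.7, 260.0] [ 64 125 226] [ 0.3741 -0.0287] 1.8 0.91
socket_largest top 0.66 [278.9, 209.5, 293.9, 230.1] [151 155 150] [ 0.4552 -0.0768] 3.2 0.87
socket_largest side 0.84 [292.9, 191.3, 313.7, 227.2] [ 41  81 160] [ 0.3686 -
[... 223 characters left out ...]
627 -0.017  0.01 ]
rail side 0.71 [145.0, 268.9, 176.1, 286.9] [0.5   0.335 0.01 ]
end_knob top 0.6 [202.4, 151.5, 211.2, 162.3] [0.659 0.112 0.01 ]
end_knob side 0.58 [171.1, 206.2, 184.2, 215.0] [0.672 0.086 0.01 ]
padlock top 0.72 [357.3, 144.9, 376.1, 156.5] [ 0.62  -0.331  0.01 ]
padlock side 0.55 [267.8, 143.8, 280.3, 170.3] [ 0.638 -0.369  0.01 ]
tape_roll top 0.89 [366.9, 190.9, 394.8, 217.2] [ 0.464 -0.338  0.01 ]
tape_roll side 0.79 [308.9, 162.7, 331.0, 176.8] [ 0.462 -0.339  0.01 ]
key_fob top 0.68 [117.0, 219.5, 142.4, 229.3] [0.505 0.332 0.01 ]
key_fob top 0.24 [366.1, 191.9, 395.7, 218.0] [ 0.464 -0.337  0.01 ]
key_fob side 0.87 [144.5, 268.5, 176.7, 288.4] [0.5   0.337 0.01 ]
```

```bash
python3 - <<'E'
import cv2
a=cv2.imread('pics/top0.png')[130:280,150:410]; cv2.imwrite('pics/topc.png',cv2.resize(a,None,fx=3,fy=3,interpolation=cv2.INTER_CUBIC))
a=cv2.imread('pics/side0.png')[150:280,150:350]; cv2.imwrite('pics/sidec.png',cv2.resize(a,None,fx=4,fy=4,interpolation=cv2.INTER_CUBIC))
E
```

```text
(no output)
```

View pics/topc.png

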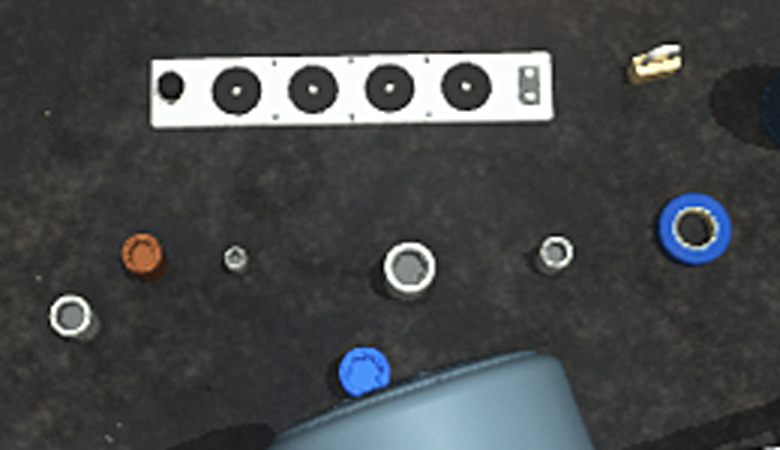

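View pics/sidec.png

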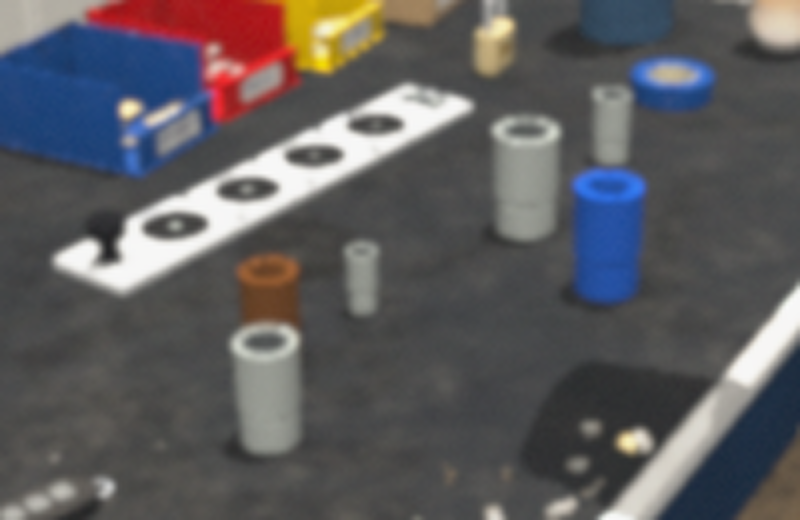

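Confirmed in both crops: the grey sockets are the ones meant, and the brown and blue ones stay. Third (174,236), smallest (228,216), largest (287,219), second (335,214), each matching its stated size. Next I measure the pads and the tool axes.

```bash
cat >> h.py <<'E'
def blobs(im,c,z):
    hsv=cv2.cvtColor(im,cv2.COLOR_RGB2HSV)
    # white rail: bright, unsaturated
    m=((hsv[...,1]<40)&(hsv[...,2]>120)).astype(np.uint8)
    return m
def tool():
    o=ctrl.get_obs(); q=o['eef_rot']; M=R.from_quat([q[1],q[2],q[3],q[0]]).as_matrix()
    return o,M
E
python3 - <<'E'
from h import *
o,M=tool(); print(M.round(3))
for c in("top","side"):
    im=ctrl.camera(c); g=cv2.cvtColor(im,cv2.COLOR_RGB2GRAY)
    s=max(ctrl.silhouettes("rail",c),key=lambda s:s['mask'].sum())['mask'].astype(np.uint8)
    s=cv2.convexHull(np.argwhere(s)[:,::-1].astype(np.int32)); reg=np.zeros_like(g); cv2.fillConvexPoly(reg,s,1)
    b=((g<110)&(reg>0)).astype(np.uint8); b=cv2.morphologyEx(b,cv2.MORPH_CLOSE,np.ones((3,3)))
    n,l,st,ct=cv2.connectedComponentsWithStats(b)
    pts=[(ct[i],st[i,4]) for i in range(1,n) if st[i,4]>15]
    for p,a in pts: print(c,p.round(1),a,ray(p,c,.01).round(4))
# blue/red bins front edge
print(ray((255,127),'top',0.0),ray((300,120),'top',0.0))
E
```

```text
[[-0.922 -0.     0.387]
 [-0.387 -0.    -0.922]
 [ 0.    -1.     0.   ]]
top [301.2 146.8] 89 [ 0.656  -0.1516  0.01  ]
top [246. 148.] 35 [ 6.723e-01 -1.000e-04  1.000e-02]
top [304.9 158.5] 204 [ 0.6214 -0.1568  0.01  ]
top [228.5 159.9] 203 [0.6447 0.0517 0.01  ]
top [253.9 159.4] 202 [ 0.6371 -0.0176  0.01  ]
top [279.4 159. ] 198 [ 0.6292 -0.0872  0.01  ]
top [206.5 158.4] 66 [0.6567 0.1113 0.01  ]
top [249.9 171.9] 107 [ 0.6031 -0.0024  0.01  ]
side [243.6 180.6] 35 [ 0.6214 -0.1574  0.01  ]
side [217.6 204.5] 119 [0.5941 0.0127 0.01  ]
side [227.9 188.4] 41 [ 0.6297 -0.0871  0.01  ]
side [211.3 196.8] 47 [ 0.6375 -0.0179  0.01  ]
side [193.4 206. ] 59 [0.6444 0.0516 0.01  ]
side [176.8 210.2] 39 [0.6664 0.0925 0.01  ]
[ 0.73330238 -0.03271945  0.        ] [ 0.73743509 -0.16087662  0.        ]
```

Both cameras agree on the pads to within 1 mm, at 70 mm pitch. P1 (knob side) is (0.6446, 0.0517), then (0.6373, -0.0177), (0.6294, -0.0871) and (0.6214, -0.157). Next I refine the sockets with my own segmentation.

```bash
cat >> h.py <<'E'
def seg(im,c,xy,d,h,z=0.,pad=6,thr=20):
    H=cylhull(xy[0],xy[1],z,d,h,c); l,t=(H.min(0)-pad).astype(int); r,b=(H.max(0)+pad).astype(int)+1
    K=6; g=cv2.cvtColor(im,cv2.COLOR_RGB2GRAY)[t:b,l:r]
    G=cv2.resize(g,None,fx=K,fy=K,interpolation=cv2.INTER_CUBIC)
    th=(np.percentile(G,25)+np.percentile(G,90))/2 if thr is None else thr
    m=(G>th).astype(np.uint8); n,lab,st,ct=cv2.connectedComponentsWithStats(m)
    i=1+np.argmax(st[1:,4]); cs,_=cv2.findContours((lab==i).astype(np.uint8),cv2.RETR_EXTERNAL,cv2.CHAIN_APPROX_NONE)
    C=cv2.convexHull(max(cs,key=cv2.contourArea))[:,0]; C=(C+.5)/K-.5+[l,t]
    return C.astype(np.float32)
def fit2(C,c,d,h,z,x0):
    # silhouette extents in many image directions vs the model's
    a=np.linspace(0,2*np.pi,24,endpoint=False); D=np.c_[np.cos(a),np.sin(a)]
    obs=(C@D.T).max(0)
    f=lambda p:np.abs((cylhull(p[0],p[1],z,d,h,c)@D.T).max(0)-obs).mean()
    x0=np.array(x0); r=minimize(f,x0,method='Nelder-Mead',options=dict(xatol=1e-5,fatol=1e-4,initial_simplex=[x0,x0+[.01,0],x0+[0,.01]]))
    return r.x,r.fun
E
python3 - <<'E'
from h import *
X={'socket_smallest':(.4865,.068),'socket_second':(.4535,-.209),'socket_third':(.4515,.2137),'socket_largest':(.4535,-.077)}
for c in("top","side"):
    im=ctrl.camera(c)
    for n,x in X.items():
        for th in (85,100): 
            C=seg(im,c,x,*S[n],thr=th); print(n,c,th,*[np.round(v,4) for v in fit2(C,c,*S[n],0,x)])
E
```

```text
socket_smallest top 85 [0.4882 0.0696] 0.3423
socket_smallest top 100 [0.488 0.07 ] 0.4672
socket_second top 85 [ 0.4561 -0.2106] 0.7261
socket_second top 100 [ 0.4558 -0.2102] 0.8088
socket_third top 85 [0.4525 0.2156] 0.9764
socket_third top 100 [0.4521 0.2152] 1.0885
socket_largest top 85 [ 0.4559 -0.0797] 0.7493
socket_largest top 100 [ 0.4558 -0.0795] 0.8655
socket_smallest side 85 [0.4855 0.0684] 0.775
socket_smallest side 100 [0.4882 0.0645] 0.3366
socket_second side 85 [ 0.4313 -0.1769] 4.5846
socket_second side 100 [ 0.4548 -0.213 ] 0.4411
socket_third side 85 [0.4521 0.2112] 0.8505
socket_third side 100 [0.4541 0.2093] 0.4745
socket_largest side 85 [ 0.4536 -0.0819] 1.3266
socket_largest side 100 [ 0.4566 -0.0864] 0.576
```

Averages: smallest (0.4875, 0.068), second (0.455, -0.211), third (0.452, 0.2135), largest (0.4545, -0.0785). I swing over the smallest with the jaws across the rail (yaw -6.3°).

```bash
python3 -m pendant '[0.022,0.05,0,0,0,5,0.085, 0.022,0.05,0,0,0,5,0.085, 0.022,0.05,0,0,0,5,0.085, 0.022,0.05,0,0,0,5,0.085, 0.022,0.05,0,0,0,5,0.085, 0.022,0.05,0,0,0,5,0.085, 0.022,0.05,0,0,0,5,0.085, 0.022,0.05,0,0,0,5,0.085, 0.022,0.05,0,0,0,5,0.085, 0.022,0.05,0,0,0,5,0.085, 0.022,0.05,0,0,0,5,0.085, 0.0233,0.048,0,0,0,5.9,0.085]'
```

```text
time_s: 2.9
eef_pos: [0.4881, 0.0696, 0.2316]
eef_rot: [-0.473, 0.472, -0.526, 0.526]
wrist_force: [0.5, -0.3, 0.9]
opening: 0.993
```

```bash
python3 -m pendant '[0,0,-0.03,0,0,0,0.06, 0,0,-0.05,0,0,0,0.06, 0,0,-0.04,0,0,0,0.06,0,0,0,0,0,0,0.05]'; python3 - <<'E'
from h import *
o,M=tool();print(M.round(3),o['q'].round(2))
for c in("top","side"): cv2.imwrite(f"pics/{c}1.png",cv2.resize(ctrl.camera(c)[130:330,130:400,::-1],None,fx=2.9,fy=2.9,interpolation=cv2.INTER_CUBIC))
E
```

```text
time_s: 3.4
eef_pos: [0.4847, 0.068, 0.1085]
eef_rot: [0.47, -0.473, 0.529, -0.525]
wrist_force: [0.4, -0.5, 0.4]
opening: 0.59
[[-0.111 -0.007  0.994]
 [-0.994  0.001 -0.111]
 [ 0.    -1.    -0.007]] [-0.1   0.15  1.92 -0.    1.08  0.01]
```

View pics/side1.png

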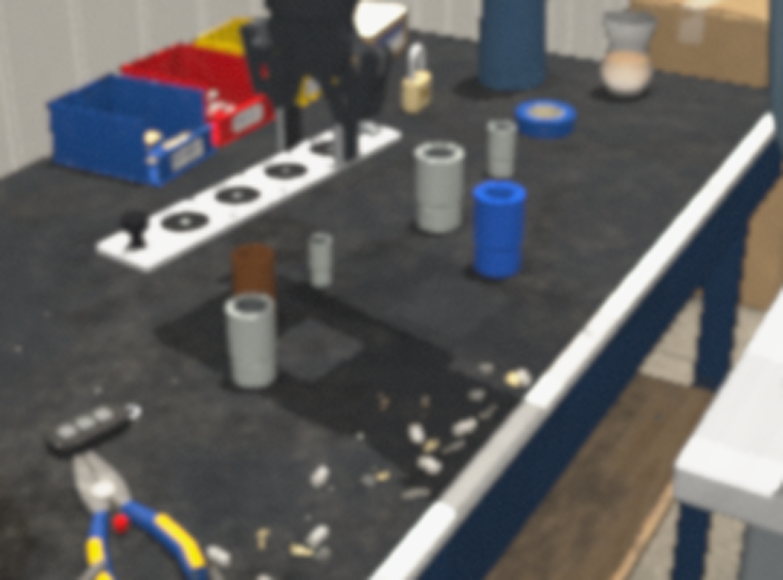

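```bash
python3 -m pendant '[0,0,0,0,0,0,0.045]'
```

```text
time_s: 3.62
eef_pos: [0.4893, 0.0674, 0.1135]
eef_rot: [-0.472, 0.47, -0.526, 0.528]
wrist_force: [-0.2, -0.1, -0.1]
opening: 0.529
```

```bash
for i in 1 2 3; do python3 -m pendant '[0,0,0,0,0,0,0.04]' | grep -E 'pos|open'; done; python3 -m pendant '[0,0,-0.04,0,0,0,0.04,0,0,-0.035,0,0,0,0.04,0,0,-0.015,0,0,0,0.04,0,0,0,0,0,0,0.04]'; python3 - <<'E'
from h import *
for c in("top","side"): cv2.imwrite(f"pics/{c}2.png",cv2.resize(ctrl.camera(c)[170:270,170:300,::-1],None,fx=5,fy=5,interpolation=cv2.INTER_CUBIC))
E
```

```text
eef_pos: [0.4888, 0.0675, 0.113]
opening: 0.467
eef_pos: [0.4881, 0.0676, 0.1122]
opening: 0.472
eef_pos: [0.4877, 0.0676, 0.1117]
opening: 0.47
time_s: 4.5
eef_pos: [0.4869, 0.0677, 0.0207]
eef_rot: [0.471, -0.472, 0.528, -0.526]
wrist_force: [1.0, 0.8, 0.1]
opening: 0.466
```

View pics/side2.png

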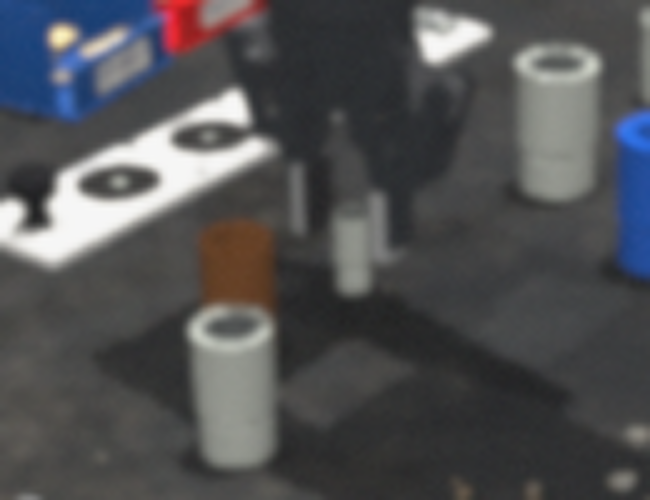

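The smallest socket stands between the fingers. I descend and close.

```bash
python3 -m pendant '[0,0,-0.0125,0,0,0,0.04,0,0,0,0,0,0,0.04,0,0,0,0,0,0,0.0,0,0,0,0,0,0,0.0,0,0,0,0,0,0,0.0,0,0,0,0,0,0,0.0]'
```

```text
time_s: 5.35
eef_pos: [0.4879, 0.0677, 0.0092]
eef_rot: [-0.472, 0.471, -0.527, 0.527]
wrist_force: [-0.3, 0.3, 3.1]
opening: 0.194
```

```bash
python3 -m pendant '[0,0,0,0,0,0,0.0,0,0,0,0,0,0,0]'; python3 - <<'E'
from h import *
for c in("top","side"): cv2.imwrite(f"pics/{c}3.png",cv2.resize(ctrl.camera(c)[170:270,170:300,::-1],None,fx=5,fy=5,interpolation=cv2.INTER_CUBIC))
E
```

```text
time_s: 5.6
eef_pos: [0.4879, 0.0676, 0.0091]
eef_rot: [-0.472, 0.471, -0.527, 0.527]
wrist_force: [-0.7, -0.6, 5.5]
opening: 0.195
```

View pics/side3.png

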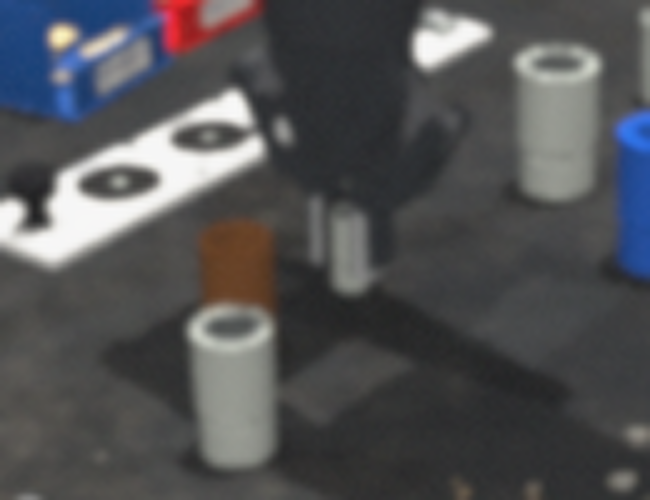

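```bash
python3 - <<'E'
from h import *
for y in(.062,.0676,.072): 
    H=cylhull(.4879,y,0,.018,.04,'side'); print(y,H.min(0),H.max(0))
    print(((H-[170,170])*5).min(0),((H-[170,170])*5).max(0))
E
python3 -m pendant '[0,0,0.02,0,0,0,0,0,0,0.03,0,0,0,0,0,0,0.03,0,0,0,0,0,0,0.02,0,0,0,0,0.03,-0.004,0,0,0,0,0,0.04,-0.004,0,0,0,0,0,0.04,-0.004,0,0,0,0,0,0.03,-0.003,0,0,0,0,0,0.0167,-0.001,0,0,0,0,0,0,0,0,0,0,0,0,0,0,0,0,0,0,0]'
python3 - <<'E'
from h import *
for c in("top","side"): cv2.imwrite(f"pics/{c}4.png",cv2.resize(ctrl.camera(c)[130:250,150:310,::-1],None,fx=5,fy=5,interpolation=cv2.INTER_CUBIC))
E
```

```text
0.062 [236.93549 209.06705] [244.78532 227.02943]
[334.6774292 195.3352356] [373.92662048 285.14717102]
0.0676 [235.64992 209.97087] [243.5532  228.00595]
[328.24958801 199.85435486] [367.76603699 290.02975464]
0.072 [234.63237 210.68622] [242.5781  228.77884]
[323.16184998 203.43109131] [362.89047241 293.89419556]
time_s: 7.08
eef_pos: [0.643, 0.0519, 0.1079]
eef_rot: [0.471, -0.472, 0.528, -0.526]
wrist_force: [-1.2, 0.3, -0.1]
opening: 0.193
```

View pics/side4.png

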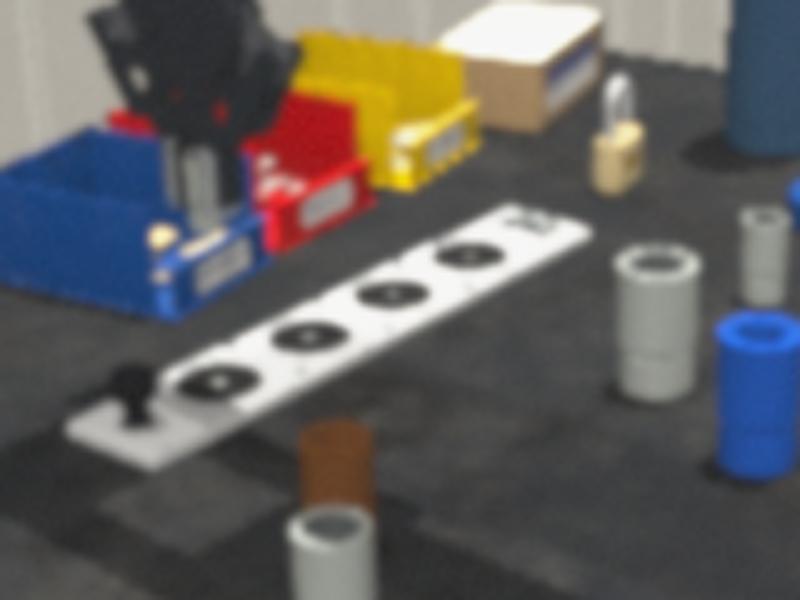

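Held upright. I lower onto the knob-side pad.

```bash
python3 -m pendant '[0.0005,-0.0012,-0.03,0,0,0,0,0,0,-0.03,0,0,0,0,0,0,-0.018,0,0,0,0,0,0,-0.006,0,0,0,0,0,0,0,0,0,0,0,0,0,-0.003,0,0,0,0,0,0,-0.002,0,0,0,0,0,0,0,0,0,0,0,0,0,0,0,0,0,0]'
python3 - <<'E'
from h import *
for c in("top","side"): cv2.imwrite(f"pics/{c}5.png",cv2.resize(ctrl.camera(c)[150:250,150:310,::-1],None,fx=5,fy=5,interpolation=cv2.INTER_CUBIC))
E
```

```text
time_s: 8.3
eef_pos: [0.6449, 0.0505, 0.02]
eef_rot: [-0.472, 0.471, -0.527, 0.527]
wrist_force: [0.8, -0.6, -0.5]
opening: 0.194
```

View pics/side5.png

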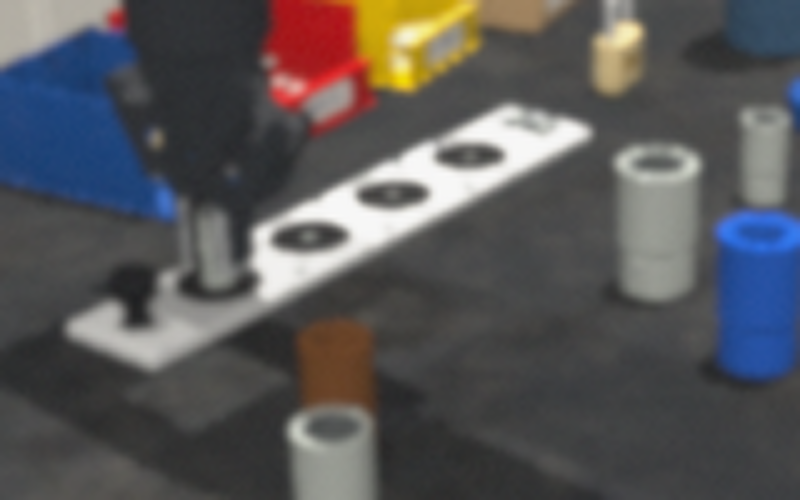

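```bash
python3 -m pendant '[0,0,-0.001,0,0,0,0,0,0,0,0,0,0,0]' | grep -E "pos|force";  python3 -m pendant '[0,0,0,0,0,0,0.02,0,0,0,0,0,0,0.03,0,0,0,0,0,0,0.045,0,0,0,0,0,0,0.045,0,0,0.02,0,0,0,0.05,0,0,0.04,0,0,0,0.06,0,0,0.04,0,0,0,0.07,0,0,0.02,0,0,0,0.07]'
python3 - <<'E'
from h import *
for c in("top","side"): cv2.imwrite(f"pics/{c}6.png",cv2.resize(ctrl.camera(c)[130:250,150:310,::-1],None,fx=5,fy=5,interpolation=cv2.INTER_CUBIC))
E
```

```text
eef_pos: [0.6449, 0.0504, 0.0192]
wrist_force: [-1.6, -0.4, 2.3]
time_s: 9.65
eef_pos: [0.6465, 0.0503, 0.1431]
eef_rot: [-0.473, 0.47, -0.526, 0.528]
wrist_force: [0.4, -0.2, -0.7]
opening: 0.823
```

View pics/side6.png

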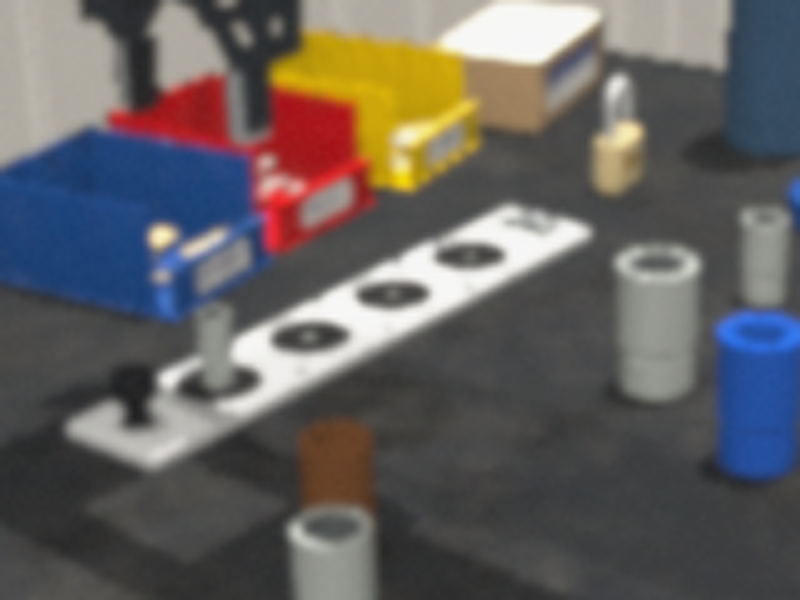

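Smallest stands centred on its pad. Next is the second socket.

```bash
python3 -m pendant '[-0.027,-0.0375,0,0,0,0,0.07,-0.027,-0.0375,0,0,0,0,0.065,-0.027,-0.0375,0,0,0,0,0.06,-0.027,-0.0375,0,0,0,0,0.055,-0.027,-0.0375,0,0,0,0,0.055,-0.027,-0.0375,0,0,0,0,0.055,-0.027,-0.0375,0,0,0,0,0.055,0,0,-0.04,0,0,0,0.055,0,0,-0.02,0,0,0,0.055,0,0,0,0,0,0,0.055,0,0,0,0,0,0,0.055,0,0,0,0,0,0,0.055]'
python3 - <<'E'
from h import *
for c in("top","side"): cv2.imwrite(f"pics/{c}7.png",cv2.resize(ctrl.camera(c)[130:250,210:370,::-1],None,fx=5,fy=5,interpolation=cv2.INTER_CUBIC))
E
```

```text
time_s: 11.25
eef_pos: [0.4564, -0.2123, 0.0797]
eef_rot: [-0.472, 0.472, -0.526, 0.527]
wrist_force: [0.3, 0.2, 0.9]
opening: 0.646
```

View pics/side7.png

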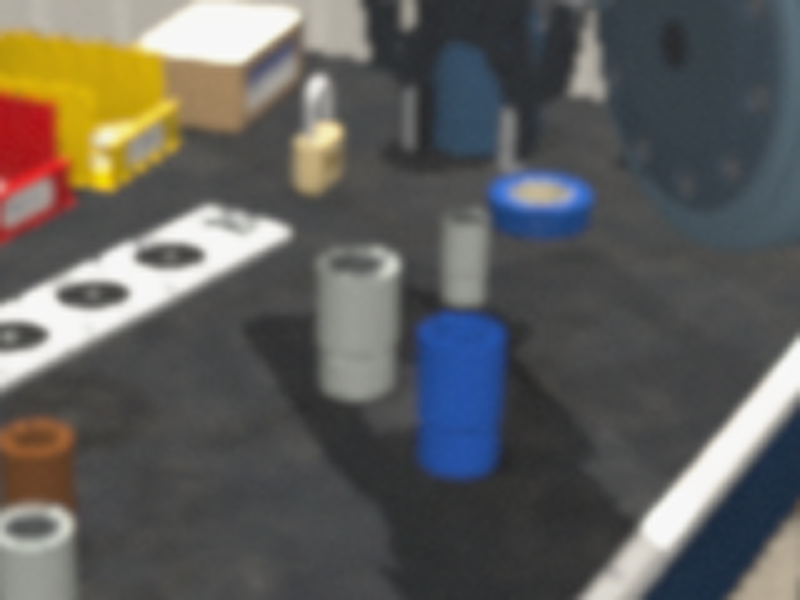

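The fingers straddle the socket (fingers at 410 and 510, socket at 465). I descend and close.

```bash
python3 -m pendant '[0,0,-0.03,0,0,0,0.055,0,0,-0.025,0,0,0,0.055,0,0,-0.011,0,0,0,0.055,0,0,0,0,0,0,0.055,0,0,0,0,0,0,0.0,0,0,0,0,0,0,0.0,0,0,0,0,0,0,0.0,0,0,0,0,0,0,0.0,0,0,0,0,0,0,0.0]'
python3 - <<'E'
from h import *
for c in("top","side"): cv2.imwrite(f"pics/{c}8.png",cv2.resize(ctrl.camera(c)[130:250,210:370,::-1],None,fx=5,fy=5,interpolation=cv2.INTER_CUBIC))
E
```

```text
time_s: 12.48
eef_pos: [0.4566, -0.2127, 0.014]
eef_rot: [-0.472, 0.471, -0.526, 0.528]
wrist_force: [-1.1, 0.9, 6.5]
opening: 0.294
```

View pics/side8.png

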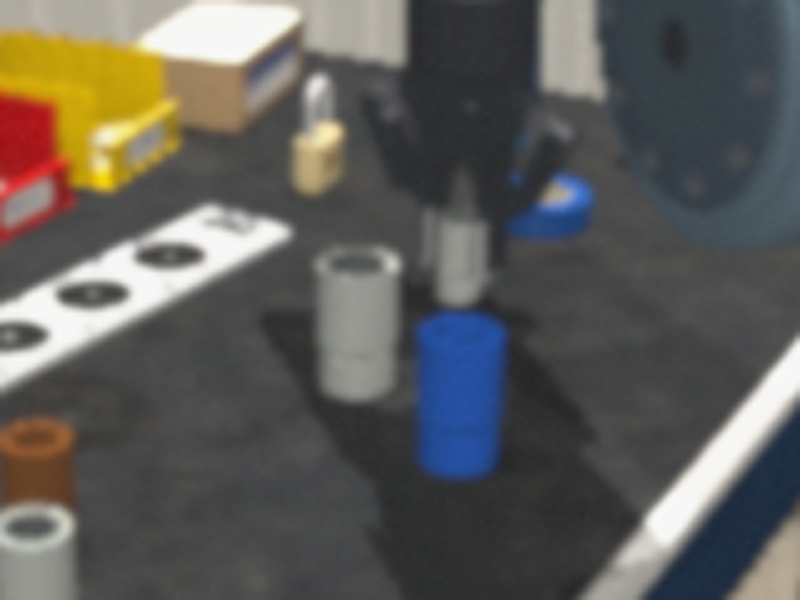

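```bash
python3 - <<'E'
from h import *
for y in(-.2127,-.208,-.204): 
    H=(cylhull(.4566,y,0,.026,.05,'side')-[210,130])*5; print(y,H.min(0),H.max(0))
E
python3 -m pendant '[0,0,0.03,0,0,0,0,0,0,0.03,0,0,0,0,0,0,0.03,0,0,0,0,0,0,0.01,0,0,0,0,0.027,0.029,0,0,0,0,0,0.027,0.029,0,0,0,0,0,0.027,0.029,0,0,0,0,0,0.027,0.029,0,0,0,0,0,0.027,0.029,0,0,0,0,0,0.027,0.029,0,0,0,0,0,0.0185,0.0195,0,0,0,0,0,0,0,0,0,0,0,0]'
python3 -m pendant '[0,0,-0.03,0,0,0,0,0,0,-0.03,0,0,0,0,0,0,-0.02,0,0,0,0,0,0,-0.006,0,0,0,0,0,0,0,0,0,0,0,0,0,0,0,0,0,0,0,0,0,0,0,0,0,0,0,0,0,0,0,0]'
python3 - <<'E'
from h import *
for c in("top","side"): cv2.imwrite(f"pics/{c}9.png",cv2.resize(ctrl.camera(c)[150:250,150:310,::-1],None,fx=5,fy=5,interpolation=cv2.INTER_CUBIC))
E
```

```text
-0.2127 [435.52886963 202.56652832] [483.47106934 299.93865967]
-0.208 [431.92077637 205.20545959] [479.93331909 302.86437988]
-0.204 [428.83361816 207.4634552 ] [476.90612793 305.36766052]
time_s: 14.08
eef_pos: [0.6364, -0.0169, 0.1114]
eef_rot: [0.472, -0.472, 0.527, -0.526]
wrist_force: [-0.0, -0.4, -1.5]
opening: 0.289
time_s: 15.08
eef_pos: [0.6367, -0.0186, 0.0275]
eef_rot: [-0.472, 0.471, -0.527, 0.527]
wrist_force: [0.1, 0.7, -2.1]
opening: 0.29
```

View pics/side9.png

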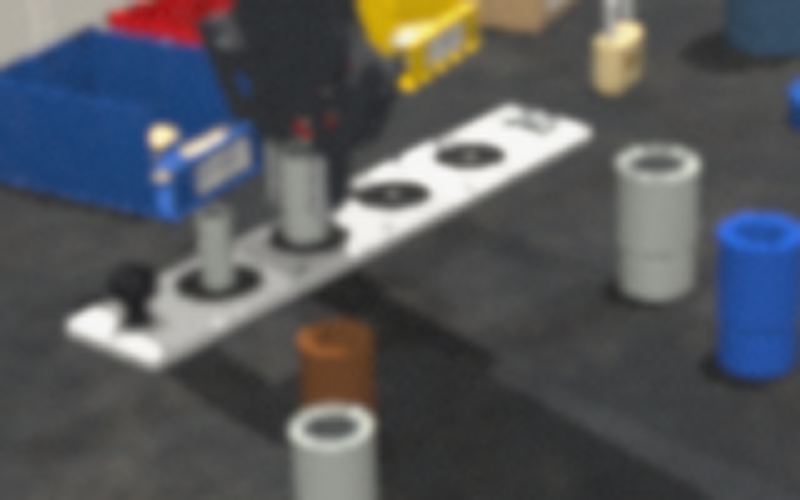

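```bash
python3 - <<'E'
from h import *
for z,p in((.0135,(.6373,-.0177)),(.0135,(.6373,-.0127)),(.0135,(.6423,-.0177))): 
    H=(cylhull(*p,z,.026,.05,'side')-[150,150])*5; print(p,H.min(0),H.max(0))
H=(cylhull(.6446,.0517,.01,.018,.04,'side')-[150,150])*5; print('small',H.min(0),H.max(0))
im=cv2.imread('pics/side9.png')[110:310,160:380]; cv2.imwrite('pics/side9b.png',cv2.resize(im,None,fx=3,fy=3))
E
```

```text
(0.6373, -0.0177) [276.67999268 135.22003174] [329.86747742 238.39744568]
(0.6373, -0.0127) [271.02279663 138.30039978] [324.48928833 241.82029724]
(0.6423, -0.0177) [269.29283142 133.49975586] [322.51342773 236.46659851]
small [193.53805542 203.76564026] [233.93417358 287.46025085]
```

View pics/side9b.png

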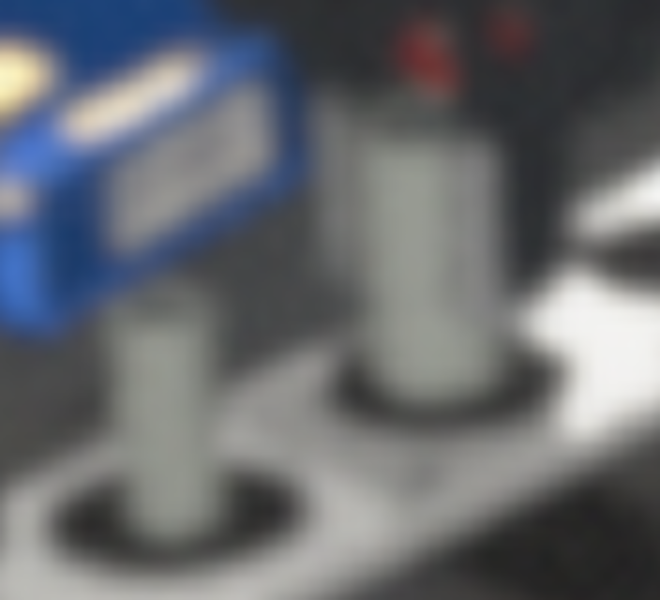

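```bash
python3 - <<'E'
from h import *
P=np.array([[.6446,.0517],[.6373,-.0177]])
for p,d,h in zip(P,(.018,.026),(.04,.05)):
    f=lambda H:(((H-[150,150])*5-[160,110])*3).round(0)
    H=f(cylhull(*p,.01,.048,.0001,'side')); print('pad',H.min(0),H.max(0),'centre',f(proj([[*p,.01]],'side')))
    H=f(cylhull(*p,.01,d,.0001,'side')); print('base',H.min(0),H.max(0))
    H=f(cylhull(*p,.01+h,d,.0001,'side')); print('top',H.min(0),H.max(0))
E
```

```text
pad [ 33. 450.] [307. 571.] centre [[170. 509.]]
base [119. 486.] [222. 532.]
top [101. 281.] [205. 324.]
pad [308. 317.] [571. 429.] centre [[440. 372.]]
base [369. 342.] [511. 403.]
top [351.  93.] [496. 150.]
```

The second socket is over its pad. I nudge it by about 1 mm, lower and release.

```bash
python3 -m pendant '[0.001,-0.0012,-0.002,0,0,0,0,0,0,-0.001,0,0,0,0,0,0,-0.0005,0,0,0,0,0,0,0,0,0,0,0]' | grep -E "pos|force";  python3 -m pendant '[0,0,0,0,0,0,0.025,0,0,0,0,0,0,0.035,0,0,0,0,0,0,0.045,0,0,0,0,0,0,0.05,0,0,0.02,0,0,0,0.055,0,0,0.04,0,0,0,0.06,0,0,0.04,0,0,0,0.07,0,0,0.02,0,0,0,0.07]'
python3 - <<'E'
from h import *
for c in("top","side"): cv2.imwrite(f"pics/{c}10.png",cv2.resize(ctrl.camera(c)[150:250,150:310,::-1],None,fx=5,fy=5,interpolation=cv2.INTER_CUBIC))
E
```

```text
eef_pos: [0.6374, -0.0199, 0.024]
wrist_force: [-2.4, -0.2, 6.0]
time_s: 16.68
eef_pos: [0.6389, -0.02, 0.1475]
eef_rot: [-0.473, 0.47, -0.525, 0.528]
wrist_force: [0.1, 0.3, 0.3]
opening: 0.821
```

View pics/side10.png

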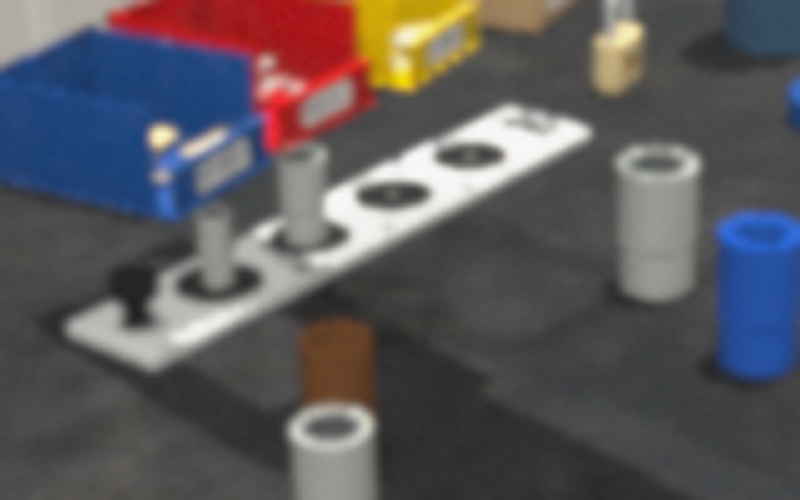

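Second is placed. Now the third.

```bash
python3 -m pendant '[-0.0264,0.0333,0,0,0,0,0.07,-0.0264,0.0333,0,0,0,0,0.065,-0.0264,0.0333,0,0,0,0,0.065,-0.0264,0.0333,0,0,0,0,0.065,-0.0264,0.0333,0,0,0,0,0.065,-0.0264,0.0333,0,0,0,0,0.065,-0.0264,0.0333,0,0,0,0,0.065,0,0,-0.03,0,0,0,0.065,0,0,-0.0145,0,0,0,0.065,0,0,0,0,0,0,0.065,0,0,0,0,0,0,0.065,0,0,0,0,0,0,0.065]'
python3 - <<'E'
from h import *
for c in("top","side"): cv2.imwrite(f"pics/{c}11.png",cv2.resize(ctrl.camera(c)[170:290,140:300,::-1],None,fx=5,fy=5,interpolation=cv2.INTER_CUBIC))
E
```

```text
time_s: 18.27
eef_pos: [0.4534, 0.2132, 0.0996]
eef_rot: [-0.472, 0.471, -0.527, 0.527]
wrist_force: [-0.5, 0.2, -0.3]
opening: 0.758
```

View pics/side11.png

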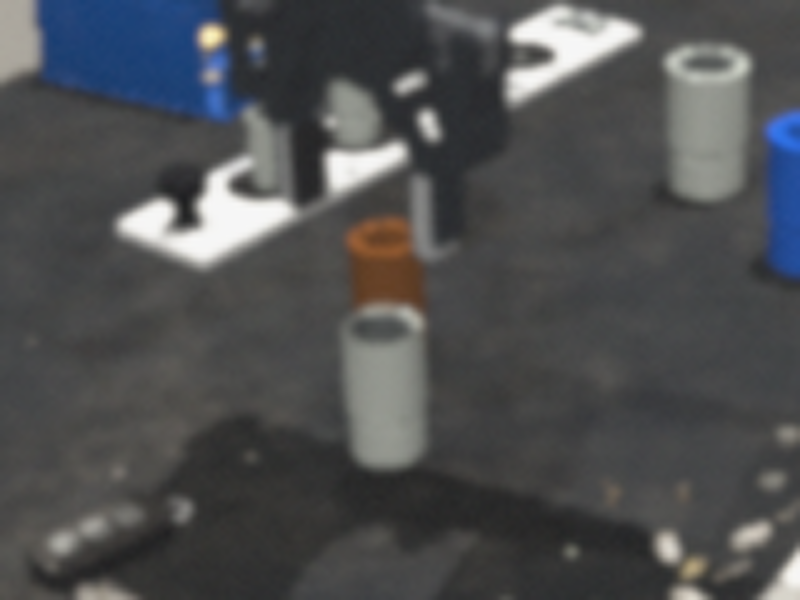

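```bash
python3 -m pendant '[0,0,-0.03,0,0,0,0.065,0,0,-0.01,0,0,0,0.065,0,0,-0,0,0,0,0.065,0,0,0,0,0,0,0.065]'
python3 - <<'E'
from h import *
for c in("top","side"): cv2.imwrite(f"pics/{c}12.png",cv2.resize(ctrl.camera(c)[170:290,140:300,::-1],None,fx=5,fy=5,interpolation=cv2.INTER_CUBIC))
E
```

```text
time_s: 18.88
eef_pos: [0.4531, 0.2135, 0.0596]
eef_rot: [-0.472, 0.471, -0.527, 0.527]
wrist_force: [0.6, -0.3, -0.0]
opening: 0.763
```

View pics/side12.png

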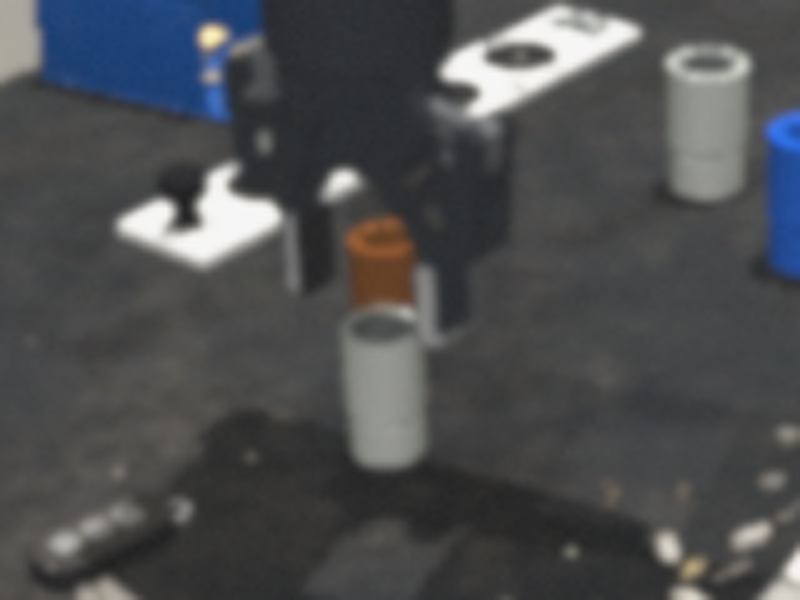

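```bash
python3 - <<'E'
from h import *
o,M=tool(); p=o['eef_pos']; f=lambda P:((proj(P,'side')-[140,170])*5).round(0).tolist()
for w in (.0325,.017): print([f([p+M@np.array([dx,0,s*w])]) for s in(1,-1) for dx in(-.011,.011)])
print(f([p]),f([[.453,.2135,.06]]),f([[.453,.2135,0]]))
H=(cylhull(.453,.2135,0,.034,.06,'side')-[140,170])*5; print(H.min(0),H.max(0))
E
```

```text
[[[299.0, 311.0]], [[335.0, 290.0]], [[414.0, 358.0]], [[450.0, 336.0]]]
[[[326.0, 322.0]], [[362.0, 301.0]], [[386.0, 347.0]], [[422.0, 325.0]]]
[[374.0, 323.0]] [[374.0, 323.0]] [[382.0, 444.0]]
[333.25073242 302.7255249 ] [421.16996765 466.08718872]
```

Socket offset from the tool is at most 3 mm in y, so I proceed and correct it on placement.

```bash
python3 -m pendant '[0,-0.0012,-0.02,0,0,0,0.065,0,0,-0.015,0,0,0,0.065,0,0,-0.005,0,0,0,0.065,0,0,0,0,0,0,0.065,0,0,0,0,0,0,0.0,0,0,0,0,0,0,0.0,0,0,0,0,0,0,0.0,0,0,0,0,0,0,0.0,0,0,0,0,0,0,0.0]'
python3 - <<'E'
from h import *
for c in("top","side"): cv2.imwrite(f"pics/{c}13.png",cv2.resize(ctrl.camera(c)[170:290,140:300,::-1],None,fx=5,fy=5,interpolation=cv2.INTER_CUBIC))
o,M=tool(); p=o['eef_pos'];H=(cylhull(p[0],p[1],0,.034,.06,'side')-[140,170])*5; print(H.min(0),H.max(0))
E
```

```text
time_s: 20.1
eef_pos: [0.4531, 0.2123, 0.0195]
eef_rot: [-0.472, 0.471, -0.527, 0.527]
wrist_force: [0.0, -0.1, 6.4]
opening: 0.383
[334.63500977 301.50665283] [422.42630005 464.69558716]
```

View pics/side13.png

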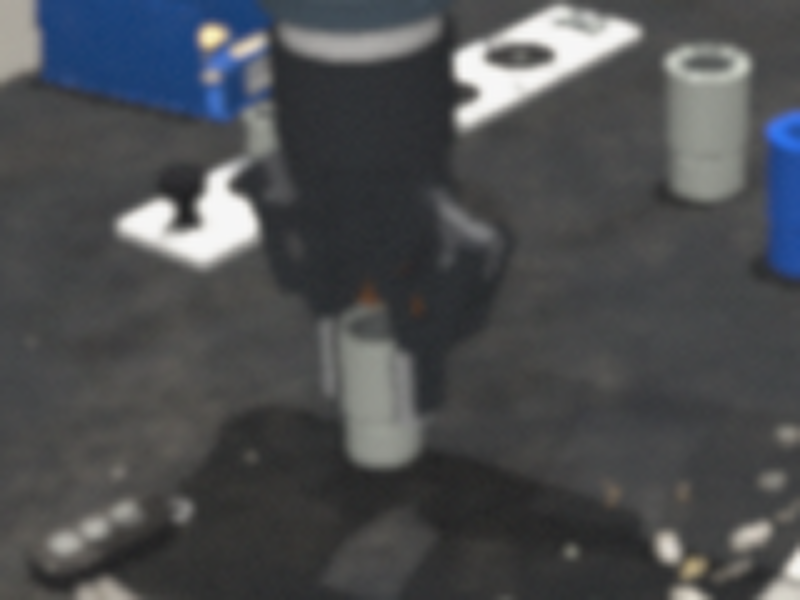

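```bash
python3 -m pendant '[0,0,0.03,0,0,0,0,0,0,0.03,0,0,0,0,0,0,0.03,0,0,0,0,0,0,0.01,0,0,0,0,0.022,-0.0374,0,0,0,0,0,0.022,-0.0374,0,0,0,0,0,0.022,-0.0374,0,0,0,0,0,0.022,-0.0374,0,0,0,0,0,0.022,-0.0374,0,0,0,0,0,0.022,-0.0374,0,0,0,0,0,0.022,-0.0374,0,0,0,0,0,0.022,-0.0374,0,0,0,0,0]'
python3 -m pendant '[0,0,0,0,0,0,0,0,0,-0.03,0,0,0,0,0,0,-0.03,0,0,0,0,0,0,-0.02,0,0,0,0,0,0,-0.006,0,0,0,0,0,0,0,0,0,0,0,0,0,0,0,0,0,0,0,0,0,0,0,0,0,0,0,0,0,0,0,0]'
python3 - <<'E'
from h import *
for c in("top","side"): cv2.imwrite(f"pics/{c}14.png",cv2.resize(ctrl.camera(c)[150:250,150:310,::-1],None,fx=5,fy=5,interpolation=cv2.INTER_CUBIC))
H=(cylhull(.6294,-.0871,.0137,.034,.06,'side')-[150,150])*5; print(H.min(0),H.max(0))
E
```

```text
time_s: 21.7
eef_pos: [0.6281, -0.0881, 0.117]
eef_rot: [0.471, -0.472, 0.528, -0.526]
wrist_force: [-0.8, 0.2, -1.8]
opening: 0.383
time_s: 22.82
eef_pos: [0.6289, -0.0872, 0.0335]
eef_rot: [-0.472, 0.471, -0.527, 0.527]
wrist_force: [-0.3, 0.7, -1.5]
opening: 0.384
[354.9823761   77.61550903] [419.45297241 198.45718384]
```

View pics/side14.png

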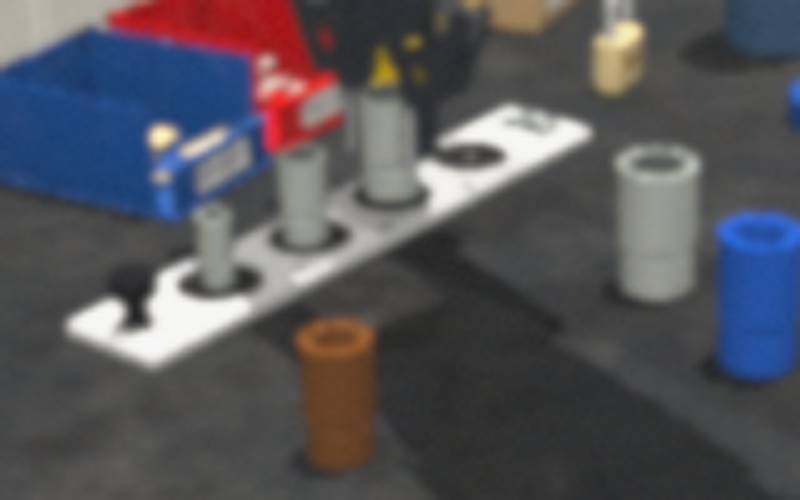

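```bash
python3 -m pendant '[0.0005,-0.001,-0.002,0,0,0,0,0,0,-0.001,0,0,0,0,0,0,-0.001,0,0,0,0,0,0,0,0,0,0,0]' | grep -E "pos|force";  python3 -m pendant '[0,0,0,0,0,0,0.035,0,0,0,0,0,0,0.045,0,0,0,0,0,0,0.055,0,0,0,0,0,0,0.06,0,0,0.02,0,0,0,0.06,0,0,0.04,0,0,0,0.07,0,0,0.04,0,0,0,0.07,0,0,0.02,0,0,0,0.07]'
python3 - <<'E'
from h import *
for c in("top","side"): cv2.imwrite(f"pics/{c}15.png",cv2.resize(ctrl.camera(c)[150:250,150:310,::-1],None,fx=5,fy=5,interpolation=cv2.INTER_CUBIC))
E
```

```text
eef_pos: [0.6289, -0.0881, 0.0296]
wrist_force: [-3.3, -0.1, 4.7]
time_s: 24.42
eef_pos: [0.6306, -0.0885, 0.153]
eef_rot: [-0.472, 0.471, -0.525, 0.529]
wrist_force: [1.1, 0.2, -0.3]
opening: 0.821
```

View pics/side15.png

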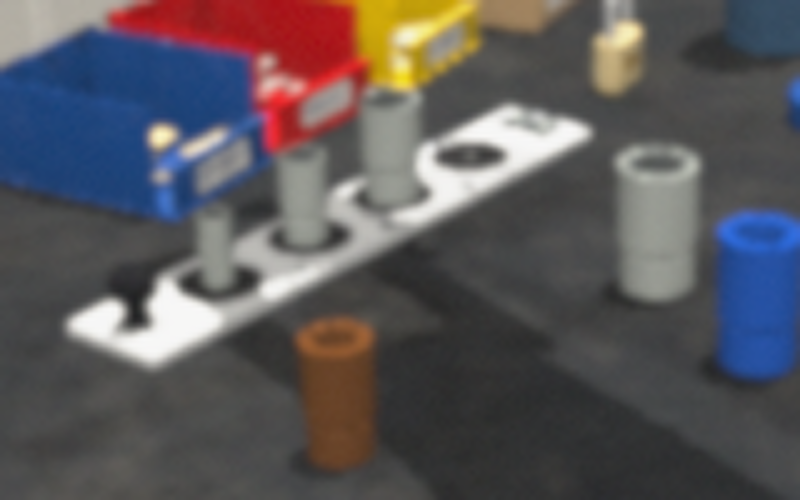

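Third placed. Now the largest.

```bash
python3 -m pendant '[-0.0347,0.0016,0,0,0,0,0.075,-0.0347,0.0016,0,0,0,0,0.075,-0.0347,0.0016,0,0,0,0,0.075,-0.0347,0.0016,0,0,0,0,0.075,-0.0347,0.0016,0,0,0,0,0.075,0,0,-0.03,0,0,0,0.075,0,0,-0.028,0,0,0,0.075,0,0,0,0,0,0,0.075,0,0,0,0,0,0,0.075,0,0,0,0,0,0,0.075]'
python3 - <<'E'
from h import *
for c in("top","side"): cv2.imwrite(f"pics/{c}16.png",cv2.resize(ctrl.camera(c)[140:260,190:350,::-1],None,fx=5,fy=5,interpolation=cv2.INTER_CUBIC))
o,M=tool(); p=o['eef_pos']; f=lambda P:((proj(P,'side')-[190,140])*5).round(0).tolist()
H=(cylhull(p[0],p[1],0,.042,.07,'side')-[190,140])*5; print(H.min(0),H.max(0))
print([f([p+M@np.array([dx,0,s*.0375])]) for s in(1,-1) for dx in(-.011,.011)])
E
```

```text
time_s: 25.78
eef_pos: [0.4562, -0.0803, 0.0917]
eef_rot: [-0.472, 0.471, -0.526, 0.527]
wrist_force: [-0.2, -0.5, -0.2]
opening: 0.877
[411.1289978  192.82539368] [491.94061279 346.41708374]
[[[381.0, 160.0]], [[406.0, 148.0]], [[501.0, 193.0]], [[525.0, 180.0]]]
```

View pics/side16.png

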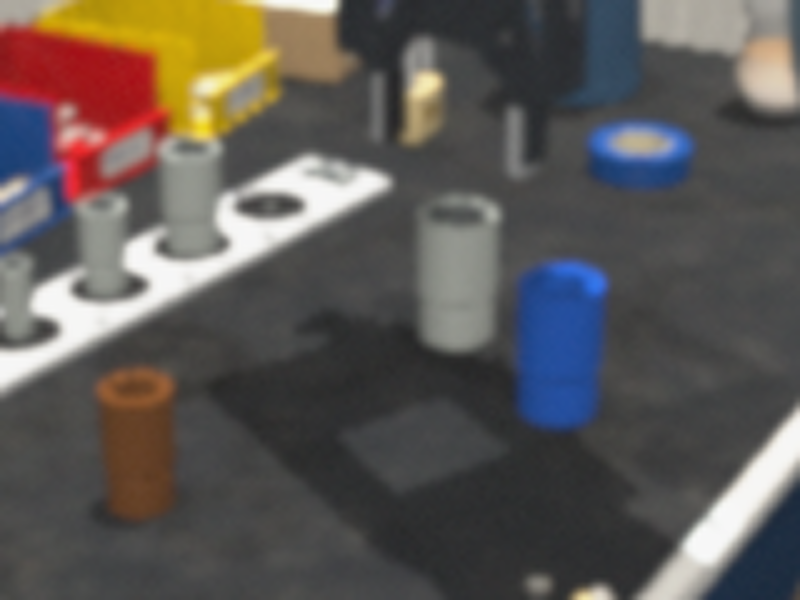

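Aligned to about 1–2 mm. I descend and close.

```bash
python3 -m pendant '[-0.001,0,-0.03,0,0,0,0.075,0,0,-0.025,0,0,0,0.075,0,0,-0.011,0,0,0,0.075,0,0,0,0,0,0,0.075,0,0,0,0,0,0,0.0,0,0,0,0,0,0,0.0,0,0,0,0,0,0,0.0,0,0,0,0,0,0,0.0,0,0,0,0,0,0,0.0]'
python3 - <<'E'
from h import *
for c in("top","side"): cv2.imwrite(f"pics/{c}17.png",cv2.resize(ctrl.camera(c)[140:260,190:350,::-1],None,fx=5,fy=5,interpolation=cv2.INTER_CUBIC))
o,M=tool(); p=o['eef_pos']
H=(cylhull(p[0],p[1],0,.042,.07,'side')-[190,140])*5; print(H.min(0),H.max(0))
E
```

```text
time_s: 27.0
eef_pos: [0.4553, -0.0804, 0.0259]
eef_rot: [-0.472, 0.471, -0.526, 0.528]
wrist_force: [-1.8, 0.1, 4.8]
opening: 0.477
[412.60223389 193.07022095] [493.48220825 346.70837402]
```

View pics/side17.png

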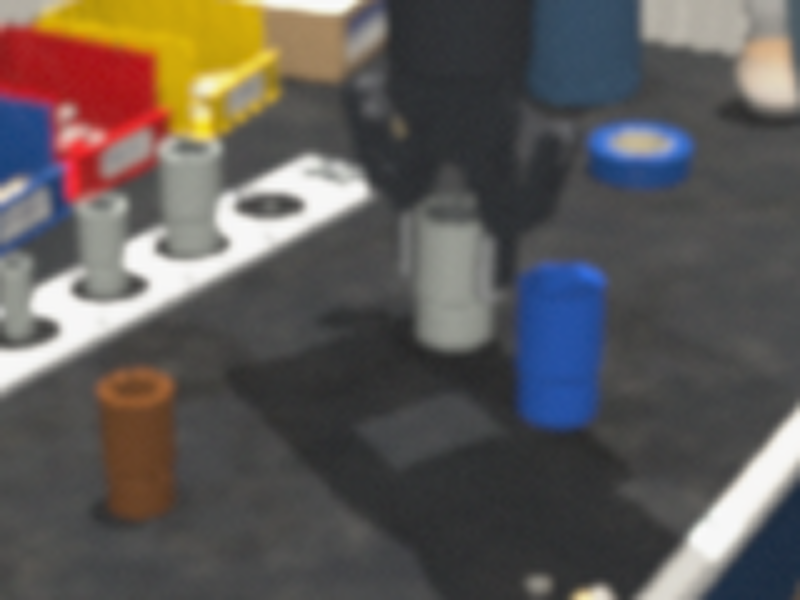

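```bash
python3 -m pendant '[0,0,0.03,0,0,0,0,0,0,0.03,0,0,0,0,0,0,0.03,0,0,0,0,0,0,0.01,0,0,0,0,0.0332,-0.0153,0,0,0,0,0,0.0332,-0.0153,0,0,0,0,0,0.0332,-0.0153,0,0,0,0,0,0.0332,-0.0153,0,0,0,0,0,0.0333,-0.0157,0,0,0,0,0,0,0,0,0,0,0,0]'
python3 -m pendant '[0,0,0,0,0,0,0,0,0,-0.03,0,0,0,0,0,0,-0.03,0,0,0,0,0,0,-0.02,0,0,0,0,0,0,-0.006,0,0,0,0,0,0,0,0,0,0,0,0,0,0,0,0,0,0,0,0,0,0,0,0,0,0,0,0,0,0,0,0]'
python3 - <<'E'
from h import *
for c in("top","side"): cv2.imwrite(f"pics/{c}18.png",cv2.resize(ctrl.camera(c)[140:240,170:330,::-1],None,fx=5,fy=5,interpolation=cv2.INTER_CUBIC))
H=(cylhull(.6214,-.157,.0137,.042,.07,'side')-[170,140])*5; print(H.min(0),H.max(0))
E
```

```text
time_s: 28.35
eef_pos: [0.6215, -0.1579, 0.1231]
eef_rot: [0.471, -0.471, 0.527, -0.527]
wrist_force: [0.6, 0.5, -3.8]
opening: 0.475
time_s: 29.48
eef_pos: [0.6209, -0.1571, 0.0394]
eef_rot: [-0.472, 0.471, -0.527, 0.527]
wrist_force: [-0.0, -0.3, -2.2]
opening: 0.478
[328.33389282  74.50286865] [402.75878906 211.45072937]
```

View pics/side18.png

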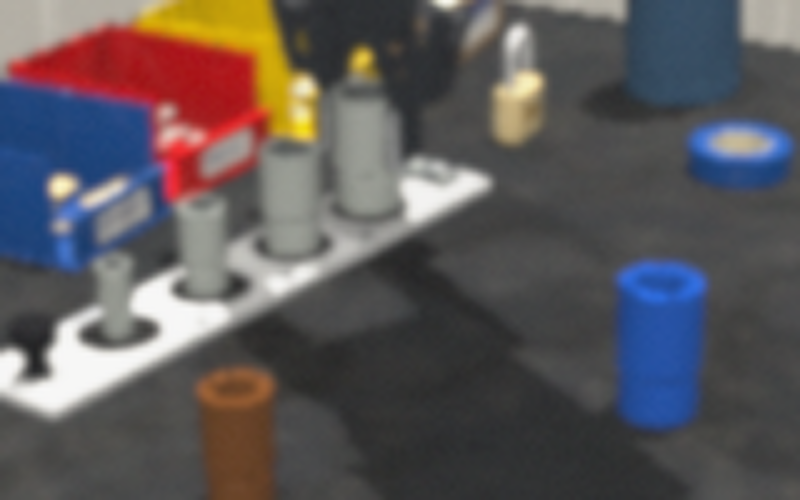

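Over its pad (333–404 px, against 328–403 from the model). I lower, release and back off to a clear spot.

```bash
python3 -m pendant '[0.0003,-0.0007,-0.002,0,0,0,0,0,0,-0.001,0,0,0,0,0,0,-0.0005,0,0,0,0,0,0,0,0,0,0,0]' | grep -E "pos|force";  python3 -m pendant '[0,0,0,0,0,0,0.045,0,0,0,0,0,0,0.055,0,0,0,0,0,0,0.065,0,0,0,0,0,0,0.07,0,0,0,0,0,0,0.07,0,0,0.02,0,0,0,0.07,0,0,0.04,0,0,0,0.07,0,0,0.04,0,0,0,0.07,0,0,0.04,0,0,0,0.07]'
python3 -m pendant '[-0.04,0,0.01,0,0,0,0.07,-0.04,0,0.01,0,0,0,0.07,-0.04,0,0.01,0,0,0,0.07,-0.04,-0.02,0.01,0,0,0,0.07,-0.04,-0.03,0,0,0,0,0.07,-0.03,-0.05,0,0,0,-5,0.07,-0.02,-0.05,0,0,0,-5,0.07,-0.02,-0.05,0,0,0,-5,0.07,0,0,0,0,0,0,0.07,0,0,0,0,0,0,0.07]'
python3 - <<'E'
from h import *
P=[(.6446,.0517),(.6373,-.0177),(.6294,-.0871),(.6214,-.157)]
for c in("top","side"):
    im=ctrl.camera(c); cv2.imwrite(f"pics/{c}19f.png",im[:,:,::-1]); cv2.imwrite(f"pics/{c}19.png",cv2.resize(im[130:230,150:350,::-1],None,fx=4,fy=4,interpolation=cv2.INTER_CUBIC))
    for (n,(d,h)),p in zip(S.items(),P):
        for s in ctrl.silhouettes(n,c):
            x,f,a=fit(s['mask'],c,d,h,.01); print(n,c,round(s['score'],2),((x-p)*1000).round(1),'mm',round(f,1),round(a,2))
E
```

```text
eef_pos: [0.6208, -0.1577, 0.036]
wrist_force: [-4.3, 0.0, 5.6]
time_s: 31.2
eef_pos: [0.6211, -0.1577, 0.1783]
eef_rot: [-0.472, 0.471, -0.526, 0.528]
wrist_force: [0.6, 0.5, 0.6]
opening: 0.821
time_s: 32.45
eef_pos: [0.3509, -0.3574, 0.2161]
eef_rot: [-0.399, 0.399, -0.584, 0.584]
wrist_force: [-0.4, 0.3, -0.2]
opening: 0.82
socket_second top 0.36 [ -24.2 -305.2] mm 7.8 1.24
socket_third top 0.61 [0.6 1. ] mm 0.5 0.98
socket_third top 0.5 [-134.5  235.2] mm 2.3 0.86
socket_largest top 0.57 [-251.4  129.6] mm 1.1 0.89
socket_largest top 0.56 [1.4 1.1] mm 1.5 0.92
socket_smallest side 0.4 [-1.4  0.6] mm 1.0 0.88
socket_second side 0.65 [ 2.  -0.3] mm 0.4 0.99
socket_third side 0.73 [ 2.1 -3.3] mm 2.6 0.85
socket_third side 0.65 [-143.2  247.4] mm 1.9 0.88
socket_largest side 0.73 [-159.   526.4] mm 318.3 0.38
socket_largest side 0.63 [-261.8  146.3] mm 1.5 0.89
socket_largest side 0.54 [-1.4 -0.1] mm 0.5 0.95
```

View pics/top19.png

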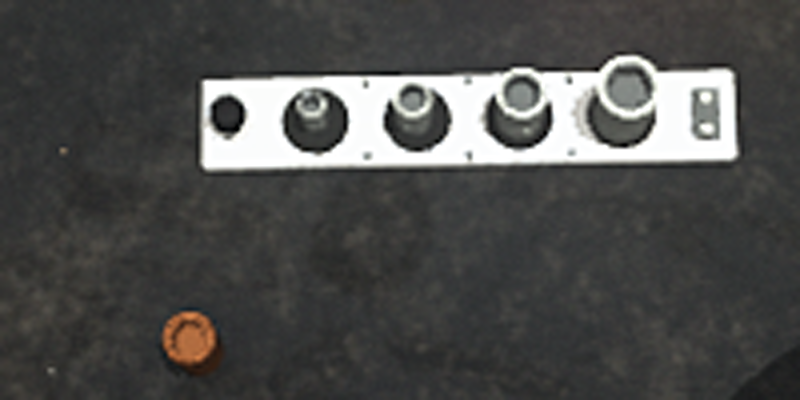

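View pics/side19f.png

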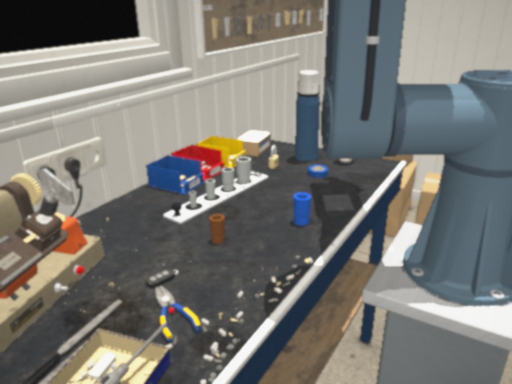

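All four stand upright in size order from the knob at (177,211) in the side view. Fits put them about 0–4 mm from the pad centres. The padlock, tape roll, fob and look-alikes are in place.

```bash
python3 -c "
from bench import ctrl
print(ctrl.hand_in())"
```

```text
the job is handed in; nothing more can be done
None
```

I put the four grey steel sockets on the rail pads in size order, smallest next to the black knob and largest farthest from it. I handed the job in at about 33 s on the robot's clock.

**Last checks:** the final top and side pictures show all four standing upright, one on each pad. Every usable fit put its socket within about 2 mm of its pad centre, with one exception. The third socket read about 4 mm off in the side view but 1 mm off from the top, where it is partly hidden in the side view.

**Disagreements:** in that final check the detector did not find the smallest socket from the top, and its only hit there for the second was a false one. For those two I relied on the side-view fits (within 2 mm) and on the enlarged top picture. Before I picked them up, the two cameras disagreed by up to about 5 mm on the sockets' positions; I used averages and corrected by about 1 mm when placing.

I did not reach for the padlock, tape roll, key fob or the brown and blue look-alikes, and they looked unmoved in the last picture. The arm finished clear of everything, and the wrist force I read at the end of moves never went above about 8 N.

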